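# Turn the branch slab bark side up on the viewing board

### The job

The sawn slab of branch in front of the cork viewing board lies bark side down; turn it over for viewing without picking it up, because its bark flakes off when it is pinched. With the fingertips push it against the front edge of the board until it tips up there and flips over onto the board, then push it on until it lies flat, bark side up, wholly on the board. Leave everything else where it is.

Things in the scene. Friction and masses are not known exactly. Their poses are not given: they have to be found in the camera images.
- slab: sawn slab of branch, 82 (x) by 100 (y) by 16 mm, about 80 g, flat on the table, pale sawn face up. Origin: centre of the bark side; z points out of the sawn face; x at first within 25 degrees of the board's x. Its two 100 mm sides are square faces 10 mm high (6 to 16 mm from the bark side), below them the bark bevels in to a flat 54 mm wide. Dry wood that fingertips do not slip on easily: pressed on a side, they can carry it up
- slab_center (a point): the middle of the slab, half way through its thickness (8 mm from the bark side)
- slab_corner_a (a point): corner of the slab's sawn face at its -x, +y (robot's side, left, at the start)
- slab_corner_b (a point): corner of the sawn face at its -x, -y
- slab_corner_c (a point): corner of the sawn face at its +x, +y
- slab_corner_d (a point): corner of the sawn face at its +x, -y
- board: viewing board: cork-faced plywood, 240 mm (x) by 400 mm (y), 12 mm thick, fixed on the table. Origin at the centre of its underside, x pointing away from the robot, z up. Its front edge, at x = -120 mm in its own frame, is a square upright face 12 mm high and 400 mm long that looks to the robot and the slab; its middle is empty
- table: the folding table, its top at height 0
- cookie: round slice of branch, 71 mm across and 18 mm high, lying on the viewing board near its left end; origin at the centre of its underside
- jar: lidded glass specimen jar, 64 mm across and 75 mm high, standing on the viewing board near its right end; origin at the centre of its underside
- lens: hand lens lying flat on the table to the right of the slab: round 60 mm head, 9 mm thick, with a straight handle reaching 125 mm from the head's centre along its own -x; origin under the centre of the head
- cone: pine cone standing on the table to the left of the slab, 50 mm across and 56 mm high; origin at the centre of its underside
- long_slab: another, longer slab of branch (60 x 150 mm, 16 mm thick) that already lies bark side up on the table, farther to the left; origin at the centre of its underside
- bottle: water bottle standing on the table at the left, 64 mm across and 190 mm high; origin at the centre of its underside
- guide: closed field guide (book), 190 x 120 mm and 22 mm thick, lying on the table at the right; origin at the centre of its underside
Not all that is in view belongs to the job. What is shaped like the slab but orange or red is not meant.

How it is judged:
On the way, in this order (a step that is already met when the one before it is completed fails the run):
1. the slab is tipped up against the front edge of the board (angle between slab's own z axis and vertical between 0.6 and 2.2 rad and x of slab_center in the frame of board between -0.19 and -0.085 m and height (world z) of slab_center below 0.062 m), for 0.1 s.
2. the slab has flipped over onto the board, bark side up (angle between slab's own z axis and vertical above 2.95 rad and contact force between slab and board above 0.1 N), for 0.2 s.
At the end, for the whole second after the job is handed in: The slab lies still and flat on the board (within 6 degrees), bark side up, all four corners within the board's outline (2 mm allowed) (angle between slab's own z axis and vertical above 3.04 rad and z of slab_center in the frame of board below 0.025 m and linear speed of slab below 0.01 m/s and x of slab_corner_a in the frame of board between -0.122 and 0.122 m and y of slab_corner_a in the frame of board between -0.202 and 0.202 m and x of slab_corner_b in the frame of board between -0.122 and 0.122 m and y of slab_corner_b in the frame of board between -0.202 and 0.202 m and x of slab_corner_c in the frame of board between -0.122 and 0.122 m and y of slab_corner_c in the frame of board between -0.202 and 0.202 m and x of slab_corner_d in the frame of board between -0.122 and 0.122 m and y of slab_corner_d in the frame of board between -0.202 and 0.202 m); the robot touches nothing.
It fails at once if the slab is lifted instead of being tipped: its middle is more than 65 mm above the table, or more than 32 mm while it is level (height (world z) of slab_center above 0.065 m or (angle between slab's own z axis and vertical below 0.15 rad and height (world z) of slab_center above 0.032 m) or (angle between slab's own z axis and vertical above 2.99 rad and height (world z) of slab_center above 0.032 m)).
It fails at once if the slab is carried: raised with the fingers on it while neither the table nor the board bears it (height (world z) of slab_center above 0.03 m and contact force between slab and the fingers above 1 N and contact force between slab and table below 0.01 N and contact force between slab and board below 0.01 N).
It fails at once if one of the other things is moved by more than 15 mm (distance of any of cookie, jar, lens, cone, long_slab, bottle, guide from where it was at the start of the episode above 0.015 m).
It also fails if it takes over 61 s, if anything falls off the work surface, if the arm or the gripper's body presses on something with over 40 N, if the wrist force passes 120 N, or if a joint passes its speed limit or range.

### The arm

A 6-joint arm with a two-finger parallel gripper is mounted at the origin on the work surface. World frame = base frame: x ahead of the robot, y to its left, z up, the work surface at z = 0. Lengths are in m, angles in rad, forces in N, time in s.
With the tool pointing down it reaches from about 0.4 to 0.925 m from the base axis. Payload 12.5 kg.
Tool frame: the origin (TCP) lies midway between the tips of the shut fingers; the grasp point (between the pads) lies 19 mm behind it; z points along the fingers, y is the line along which they close (so a half turn about z gives the same grasp; the last joint's range is limited). The gripper opens to 95 mm and grips with 3 to 60 N. Pads are 20 mm wide; open, the fingers measure 119 mm over their backs; the gripper's body (75 mm by 180 mm) begins 59 mm behind the grasp point.
Start: joints at [-1.439, 0.491, 1.559, -0, 1.092, -0.106], TCP at [0.147, -0.607, 0.215] pointing down, gripper open.
Joint ranges: [-3.1, 3.1], [-0.84, 2.19], [0.05, 2.79], [-1.13, 4.28], [0.06, 2.93], [-2.69, 2.69]. Speed limits (rad/s): [2.22, 2.22, 2.79, 3.14, 3.14, 3.14].

### API

Orientations are given as a unit quaternion [w, x, y, z].
In Python, from station import robot gives the robot as it stands.
- The arm moves only by the tool arm_command, never from a script. Its arguments are lists of equal length, an entry for each row: "offset": the shift along the tool's x, y, z in mm, a list of three; "rotation": the turn, a rotation vector about the tool's x, y, z in degrees, a list of three; "gripper": the closure, from -1 (fully open) to 1 (shut), so that 0 is half open. In form: {"offset": [[dx, dy, dz], ...], "rotation": [[rx, ry, rz], ...], "gripper": [gripper, ...]}. A call has 1 to 12 rows; each row is the pose to reach, as a shift and turn from the pose commanded when the call began, along the tool's axes at that moment; what a row does not reach only later rows make up. A row lasts 1/10 s, in which the tool goes at most 50 mm and 8.59 degrees, less where a joint would pass 70% of its speed; a pose out of reach is approached as far as the arm can. A call with a gripper value outside its range is refused whole. The fingers move at their own pace and stop on an object; the grip force is fixed at half the most. Time passes only in rows, so rows that repeat a pose let the fingers close. It gives the time, the measured TCP pose, the force, the opening and the grip force at its end, in the units of the state.
- robot.state(): the state, without advancing time (a new reading comes with each control period).
- robot.grab_frame(name): name is "side" or "top"; returns a dict with "color" (384x512x3 uint8, red, green, blue), "intrinsics" (3x3 intrinsics, pixels), "D" ([k1, k2, p1, p2, k3] as OpenCV has them; the pictures are not rectified), "R" (3x3) and "t" (3): a world point X has camera coordinates R X + t. Camera axes: x right, y down, z forward; pixel columns grow to the right and rows downward; lengths in m; the calibration is good to about 2 mm. A picture is of the moment at which its call begins. There is no depth.
- robot.hand_in(): hands the job in; it is judged then, once.
The state is a dict: "t": time; "joints": joint angles; "qd": joint speeds; "effort": joint torques, N m; "tool_pos": TCP position; "ee_rot": TCP orientation; "wrist_force": force on the tool from outside, world axes, zero at the start; "moment": the same for the moment, N m; "opening": finger opening in m; "grasp_force": force on a finger pad.
Only numpy, scipy, OpenCV 4.12 (cv2) and the standard library are available. Lean on these libraries where they do the work, as an engineer would, in place of code of your own. Each camera call takes 0.05 s, during which the arm holds its last target. There are 200 camera calls.

## Working session

There is one attempt and no reset: what is moved stays moved. The work goes in short steps, Python scripts to look and compute and a tool call to move; the robot and the scene stay as the last step left them, time stands still between calls to the robot, and variables do not carry over. Pictures are saved under pics/ and viewed, at most 10 in all, crops included, and the job is handed in when it is done.

Besides the shell and the picture viewer there is one more tool, called after ">>>" in YAML: its name, and indented under it one key for each argument. arm_command: Moves the arm, as the interface text tells. Its arguments: {"type":"object","properties":{"offset":{"type":"array","items":{"type":"array","items":{"type":"number"}}},"rotation":{"type":"array","items":{"type":"array","items":{"type":"number"}}},"gripper":{"type":"array","items":{"type":"number"}}},"required":["offset","rotation","gripper"]}

```bash
mkdir -p pics
cat > h.py <<'E'
from station import robot
import numpy as np, cv2
def ray(f,uv,z):
    uv=np.array(uv,float).reshape(-1,1,2)
    n=cv2.undistortPoints(uv,np.array(f["intrinsics"]),np.array(f["D"])).reshape(-1,2)
    R=np.array(f["R"]);t=np.array(f["t"])
    d=np.c_[n,np.ones(len(n))]@R; c=-R.T@t
    return c+d*((z-c[2])/d[:,2])[:,None]
def proj(f,X):
    R=np.array(f["R"]);t=np.array(f["t"])
    return cv2.projectPoints(np.array(X,float).reshape(-1,3),cv2.Rodrigues(R)[0],t,np.array(f["intrinsics"]),np.array(f["D"]))[0].reshape(-1,2)
def save(f,name): cv2.imwrite("pics/"+name,f["color"][:,:,::-1])
E
python3 - <<'E'
from h import *
a=robot.grab_frame("top");b=robot.grab_frame("side")
im=np.hstack([a["color"],b["color"]])
np.save("a.npy",a,allow_pickle=True);np.save("b.npy",b,allow_pickle=True)
cv2.imwrite("pics/1.png",a["color"][:,:,::-1]);cv2.imwrite("pics/2.png",b["color"][:,:,::-1])
for f in(a,b):print(-np.array(f["R"]).T@f["t"],np.array(f["R"]).round(2).tolist())
print(robot.state())
E
```

```text
[ 4.04536629e-01 -9.47969773e-04  1.13007613e+00] [[0.02, -1.0, -0.0], [-0.99, -0.02, -0.15], [0.15, 0.01, -0.99]]
[-0.05786024  0.98457278  0.82847217] [[-0.85, -0.53, -0.01], [-0.29, 0.47, -0.83], [0.45, -0.7, -0.55]]
{'t': 0.1, 'joints': array([-1.43860153e+00,  4.91485510e-01,  1.55939407e+00, -9.77831191e-06,
        1.09170016e+00, -1.05562146e-01]), 'qd': array([ 9.42222237e-04, -2.72579236e-03, -9.54508175e-04, -8.37001808e-04,
       -6.21536083e-04,  7.25254307e-05]), 'effort': array([ 2.76505518e-03, -6.13622618e+01, -2.58605754e+01,  6.94230641e-02,
        4.70344350e-02, -5.77543142e-05]), 'tool_pos': array([ 0.14721591, -0.60719018,  0.21412683]), 'ee_rot': array([-4.93441712e-04,  9.92941883e-01,  1.18600897e-01, -1.09091870e-05]), 'wrist_force': array([ 0.88290927, -0.46375421,  0.01261453]), 'moment': array([-0.02009722, -0.03125817, -0.00052471]), 'grasp_force': 0.0, 'opening': 0.09535988533946221}
```

View pics/1.png

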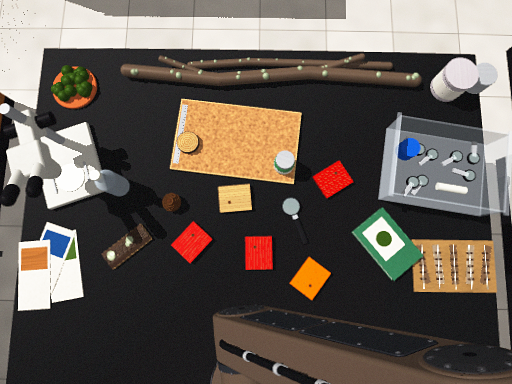

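View pics/2.png

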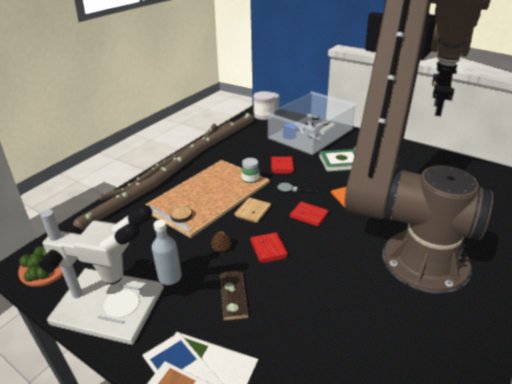

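Top view: the board's corners are at about (182,100), (301,111), (295,183) and (171,168). Slab-shaped candidates are the pale piece at (235,198), red at (192,242), (259,252) and (333,179), orange at (310,278), and the bark-up long slab at (127,246). Only the pale piece at (235,198) is sawn-face-up in front of the board, so that is the one. I'll confirm it in a crop.

Run:
```python
from h import *
a=np.load("a.npy",allow_pickle=True).item()
hsv=cv2.cvtColor(a["color"],cv2.COLOR_RGB2HSV)
m=cv2.inRange(hsv,(10,40,110),(30,255,255))
# slab
s=np.zeros_like(m);s[184:216,210:262]=m[184:216,210:262]
n,l,st,c=cv2.connectedComponentsWithStats(s);k=1+st[1:,4].argmax();print(st[k])
s=(l==k).astype(np.uint8);cn=max(cv2.findContours(s,0,1)[0],key=cv2.contourArea)
r=cv2.minAreaRect(cn);P=ray(a,cv2.boxPoints(r),.016);print("slab",r,P.round(4).tolist(),P.mean(0).round(4))
for i in range(4):
  e=P[(i+1)%4]-P[i];print(np.linalg.norm(e).round(4),np.degrees(np.arctan2(e[1],e[0])).round(1))
# board edge pixels: lowest cork pixel by column along front edge; fit line
pts=[]
for u in list(range(178,216))+list(range(256,292)):
  col=m[150:190,u]; v=np.where(col>0)[0]
  if len(v):pts.append((u,150+v.max()+.5))
Q=ray(a,pts,.012);A=np.polyfit(Q[:,1],Q[:,0],1)
for _ in range(3):
  res=Q[:,0]-np.polyval(A,Q[:,1]);g=abs(res)<.004;A=np.polyfit(Q[g,1],Q[g,0],1)
print("front x=",A,"deg",np.degrees(np.arctan(-A[0])),g.sum(),len(g))
print("board corners",ray(a,[(182,100),(301,111),(295,183),(171,168)],.012).round(3).tolist())
print("cookie,jar,lens,cone",ray(a,[(187,142),(285,160),(291,207),(171,202)],.0).round(3).tolist(), ray(a,[(285,155)],.075).round(3))
cr=a["color"][90:225,155:320,::-1]
cv2.imwrite("pics/3.png",cv2.resize(cr,None,fx=4.4,fy=4.4,interpolation=cv2.INTER_CUBIC))
```

```text
[218 184  34  29 857]
slab ((234.33607482910156, 197.69671630859375), (26.43643569946289, 32.59286880493164), 84.80557250976562) [[0.5967, 0.125, 0.016], [0.6079, 0.0224, 0.016], [0.5242, 0.0133, 0.016], [0.5132, 0.1147, 0.016]] [0.5605 0.0688 0.016 ]
0.1032 -83.8
0.0842 -173.8
0.102 96.2
0.0841 7.0
front x= [0.10742357 0.62080168] deg -6.131403999888874 74 74
board corners [[0.885, 0.251, 0.012], [0.852, -0.143, 0.012], [0.611, -0.123, 0.012], [0.654, 0.275, 0.012]]
cookie,jar,lens,cone [[0.744, 0.23, 0.0], [0.689, -0.092, 0.0], [0.536, -0.111, 0.0], [0.545, 0.272, 0.0]] [[ 0.686 -0.085  0.075]]
```

View pics/3.png

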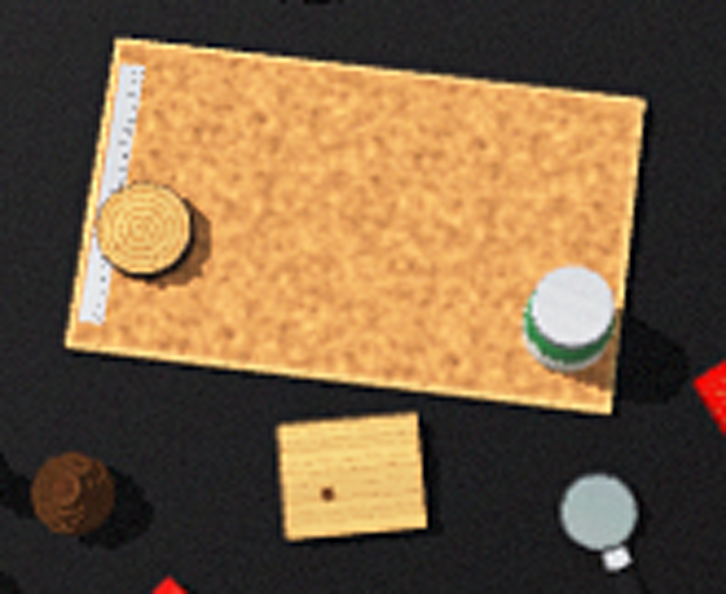

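The crop confirms the pale slab with no bark visible at crop (350,475), i.e. full (235,198). It is turned about 12.5° from the board (board yaw -6.1°). The gap to the front edge is 15–30 mm, the cookie and jar are well to the sides, and the board's middle is empty. I'll go behind the slab with the tool aligned to the board.

>>> arm_command:
  offset:
    - [122,-76,0]
    - [244,-152,0]
    - [366,-227,0]
    - [366,-227,0]
    - [366,-227,0]
    - [366,-227,0]
    - [366,-227,0]
    - [366,-227,0]
    - [488,-586,0]
    - [488,-586,0]
    - [488,-586,0]
    - [488,-586,0]
  rotation:
    - [0,0,8]
    - [0,0,16]
    - [0,0,19.7]
    - [0,0,19.7]
    - [0,0,19.7]
    - [0,0,19.7]
    - [0,0,19.7]
    - [0,0,19.7]
    - [0,0,19.7]
    - [0,0,19.7]
    - [0,0,19.7]
    - [0,0,19.7]
  gripper: [0,0,0,0,0,0,0,0,0,0,0,0]

```text
t: 1.3
tool_pos: [0.4553, -0.1224, 0.2145]
ee_rot: [-0.0, 0.999, -0.053, -0.0]
wrist_force: [0.5, 1.0, 0.3]
opening: 0.0474
grasp_force: 0.0
```

```bash
cat > st.py <<'E'
from h import *
from scipy.spatial.transform import Rotation as Ro
E=np.array([[.9943,-.1064,0],[.1064,.9943,0],[0,0,1]])
def st():
    s=robot.state();q=s["ee_rot"];R=Ro.from_quat([q[1],q[2],q[3],q[0]]).as_matrix()
    print("t",s["t"],"board-axes mm",(E@s["tool_pos"]*1e3).round(1),"F",(E@s["wrist_force"]).round(1),"open",round(s["opening"],4))
    return s,R
if __name__=="__main__":
    s,R=st()
    d=E.T@np.array([.473,.128,.215])-s["tool_pos"]
    print("tool x in board axes",(E@R[:,0]).round(3),"to start",(R.T@d*1e3).round(1))
E
python3 st.py
```

```text
t 1.3 board-axes mm [465.7 -73.2 214.5] F [0.4 1.  0.3] open 0.0474
tool x in board axes [ 1.  0. -0.] to start [   7.3 -201.2   -0.5]
```

>>> arm_command:
  offset:
    - [4,-50,0]
    - [7,-100,0]
    - [7,-150,0]
    - [7,-201,0]
    - [7,-201,0]
    - [7,-201,45]
    - [7,-201,90]
    - [7,-201,130]
    - [7,-201,150]
    - [7,-201,150]
    - [7,-201,150]
    - [7,-201,150]
  rotation:
    - [0,0,0]
    - [0,0,0]
    - [0,0,0]
    - [0,0,0]
    - [0,0,0]
    - [0,0,0]
    - [0,0,0]
    - [0,0,0]
    - [0,0,0]
    - [0,0,0]
    - [0,0,0]
    - [0,0,0]
  gripper: [0,0,0,0,0,0,0,0,0,0,0,0]

```text
t: 2.5
tool_pos: [0.4844, 0.0746, 0.0658]
ee_rot: [-0.0, 0.999, -0.053, 0.001]
wrist_force: [-0.3, -0.2, -0.0]
opening: 0.0472
grasp_force: 0.0
```

```bash
python3 st.py
```

```text
t 2.5 board-axes mm [473.7 125.7  65.8] F [-0.2 -0.2 -0. ] open 0.0472
tool x in board axes [1.    0.    0.002] to start [  -0.4   -2.3 -149.2]
```

>>> arm_command:
  offset:
    - [0,-2,20]
    - [0,-2,40]
    - [0,-2,55]
    - [0,-2,61]
    - [0,-2,61]
    - [5,-2,61]
    - [10,-2,61]
    - [15,-2,61]
    - [20,-2,61]
    - [25,-2,61]
    - [30,-2,61]
    - [35,-2,61]
  rotation:
    - [0,0,0]
    - [0,0,0]
    - [0,0,0]
    - [0,0,0]
    - [0,0,0]
    - [0,0,0]
    - [0,0,0]
    - [0,0,0]
    - [0,0,0]
    - [0,0,0]
    - [0,0,0]
    - [0,0,0]
  gripper: [0,0,0,0,0,0,0,0,0,0,0,0]

```text
t: 3.7
tool_pos: [0.5191, 0.073, 0.0036]
ee_rot: [0.0, 0.999, -0.053, -0.0]
wrist_force: [-1.1, 0.7, -0.0]
opening: 0.0474
grasp_force: 0.2
```

```bash
python3 st.py
```

```text
t 3.7 board-axes mm [508.4 127.8   3.6] F [-1.2  0.6 -0. ] open 0.0474
tool x in board axes [ 1.     0.001 -0.   ] to start [-3.540e+01 -2.000e-01 -2.114e+02]
```

>>> arm_command:
  offset:
    - [3,0,0]
    - [6,0,0]
    - [9,0,0]
    - [11,0,0]
    - [13,0,0]
    - [14,0,0]
    - [15,0,0]
    - [15,0,0]
  rotation:
    - [0,0,0]
    - [0,0,0]
    - [0,0,0]
    - [0,0,0]
    - [0,0,0]
    - [0,0,0]
    - [0,0,0]
    - [0,0,0]
  gripper: [0,0,0,0,0,0,0,0]

```text
t: 4.5
tool_pos: [0.5338, 0.0715, 0.0036]
ee_rot: [0.0, 0.999, -0.053, 0.0]
wrist_force: [-0.4, -0.7, 0.8]
opening: 0.0475
grasp_force: 0.0
```

Run:
```python
from st import *
st()
a=robot.grab_frame("top");b=robot.grab_frame("side")
A=cv2.resize(a["color"][140:225,190:290],None,fx=4,fy=4,interpolation=2);B=cv2.resize(b["color"][160:245,200:300],None,fx=4,fy=4,interpolation=2)
cv2.imwrite("pics/4.png",np.hstack([A,B])[:,:,::-1])
```

```text
t 4.5 board-axes mm [523.1 127.8   3.6] F [-0.3 -0.8  0.8] open 0.0475
```

View pics/4.png

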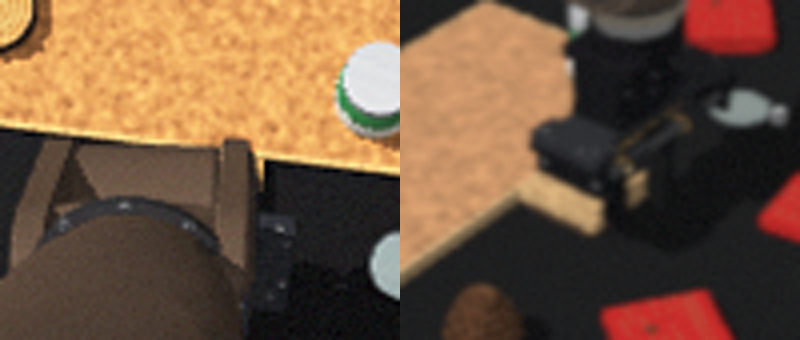

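The picture shows the slab (right half, 520–605, 165–235) between the fingers and the board, with its front nearly at the board edge and the slab square to it. I'll creep on until the force rises.

>>> arm_command:
  offset:
    - [1,0,0]
    - [2,0,0]
    - [3,0,0]
    - [3,0,0]
  rotation:
    - [0,0,0]
    - [0,0,0]
    - [0,0,0]
    - [0,0,0]
  gripper: [0,0,0,0]

```text
t: 5.0
tool_pos: [0.5364, 0.0712, 0.0036]
ee_rot: [0.0, 0.999, -0.053, -0.0]
wrist_force: [-2.4, 0.4, 1.8]
opening: 0.0474
grasp_force: 1.0
```

>>> arm_command:
  offset:
    - [0.5,0,0]
    - [1,0,0]
    - [1.5,0,0]
    - [1.5,0,0]
  rotation:
    - [0,0,0]
    - [0,0,0]
    - [0,0,0]
    - [0,0,0]
  gripper: [0,0,0,0]

```text
t: 5.4
tool_pos: [0.5364, 0.0711, 0.0035]
ee_rot: [0.0, 0.999, -0.053, -0.002]
wrist_force: [-8.8, 0.8, 5.7]
opening: 0.0473
grasp_force: 4.3
```

>>> arm_command:
  offset:
    - [0,0,-2]
    - [0,0,-4]
    - [0,0,-6]
    - [0,0,-8]
    - [0,0,-10]
    - [0,0,-12]
  rotation:
    - [0,0,0]
    - [0,0,0]
    - [0,0,0]
    - [0,0,0]
    - [0,0,0]
    - [0,0,0]
  gripper: [0,0,0,0,0,0]

```text
t: 6.0
tool_pos: [0.5368, 0.0711, 0.0153]
ee_rot: [0.0, 0.999, -0.053, -0.002]
wrist_force: [-5.4, 1.5, -0.1]
opening: 0.0475
grasp_force: 2.7
```

Run:
```python
from st import *
st()
b=robot.grab_frame("side")
cv2.imwrite("pics/5.png",cv2.resize(b["color"][160:245,200:300],None,fx=6,fy=6,interpolation=2)[:,:,::-1])
```

```text
t 6.0 board-axes mm [526.2 127.8  15.3] F [-5.5  0.9 -0.1] open 0.0475
```

View pics/5.png

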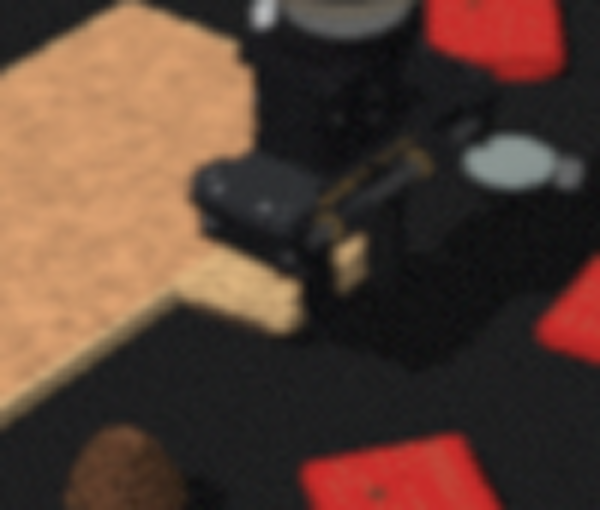

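The slab's rear end at (290,310) looks raised. The push force is still held with the tips at 15 mm, so it is being carried up. I'll continue along the arc.

>>> arm_command:
  offset:
    - [0,0,-2.5]
    - [0.5,0,-5]
    - [1,0,-7.5]
    - [1.5,0,-10]
    - [2,0,-12]
    - [3,0,-14]
  rotation:
    - [0,0,0]
    - [0,0,0]
    - [0,0,0]
    - [0,0,0]
    - [0,0,0]
    - [0,0,0]
  gripper: [0,0,0,0,0,0]

```text
t: 6.65
tool_pos: [0.5395, 0.0708, 0.0294]
ee_rot: [0.0, 0.999, -0.053, -0.002]
wrist_force: [-9.3, 1.9, 1.4]
opening: 0.0476
grasp_force: 4.7
```

Run:
```python
from st import *
st()
b=robot.grab_frame("side")
cv2.imwrite("pics/6.png",cv2.resize(b["color"][160:245,200:300],None,fx=6,fy=6,interpolation=2)[:,:,::-1])
```

```text
t 6.65 board-axes mm [528.9 127.8  29.4] F [-9.4  0.9  1.4] open 0.0476
```

View pics/6.png

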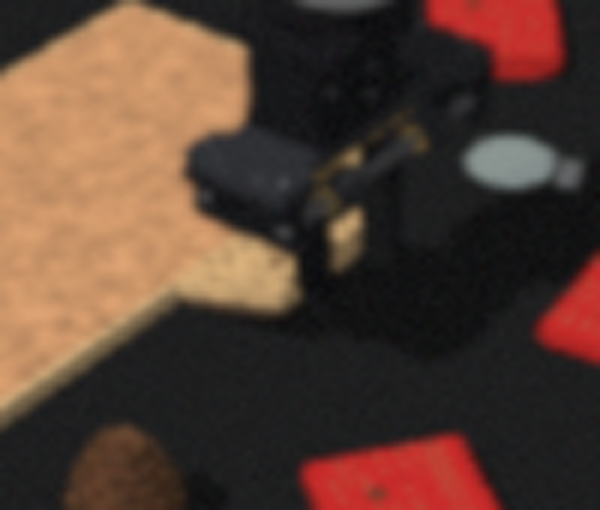

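The slab is visibly tilted (about 23°), its rear end raised to (290,290). Continuing.

>>> arm_command:
  offset:
    - [0.8,0,-2.5]
    - [1.8,0,-5]
    - [3,0,-7.5]
    - [4.2,0,-10]
    - [5.4,0,-12.5]
    - [6.8,0,-15]
    - [8.2,0,-17.5]
    - [9.8,0,-20]
  rotation:
    - [0,0,0]
    - [0,0,0]
    - [0,0,0]
    - [0,0,0]
    - [0,0,0]
    - [0,0,0]
    - [0,0,0]
    - [0,0,0]
  gripper: [0,0,0,0,0,0,0,0]

```text
t: 7.5
tool_pos: [0.548, 0.0699, 0.0494]
ee_rot: [0.0, 0.999, -0.053, -0.003]
wrist_force: [-14.8, 1.9, 7.9]
opening: 0.0475
grasp_force: 7.4
```

Run:
```python
from st import *
st()
b=robot.grab_frame("side")
cv2.imwrite("pics/7.png",cv2.resize(b["color"][160:245,200:300],None,fx=6,fy=6,interpolation=2)[:,:,::-1])
```

```text
t 7.5 board-axes mm [537.4 127.8  49.4] F [-15.    0.3   7.9] open 0.0475
```

View pics/7.png

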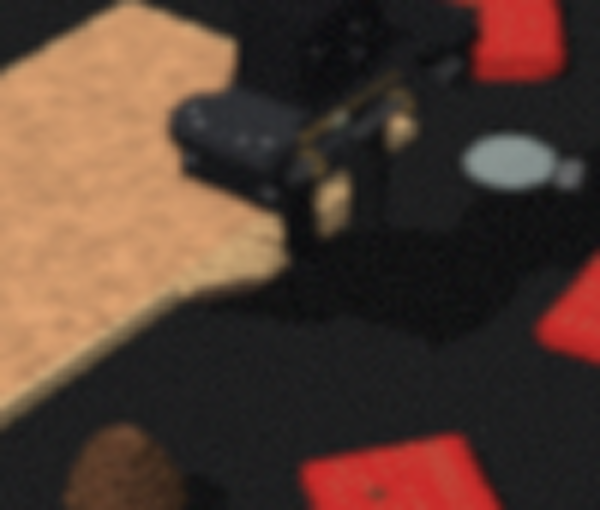

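The slab is at about 40° now: its rear corner is up at (280,225) and bark is showing underneath. Continuing to about 60°, still pressing it against the board.

>>> arm_command:
  offset:
    - [1,0,-2.5]
    - [3,0,-5]
    - [5,0,-7.5]
    - [7.5,0,-10]
    - [10,0,-12.3]
    - [12.5,0,-14.5]
    - [15.5,0,-16.5]
    - [18.5,0,-18]
  rotation:
    - [0,0,0]
    - [0,0,0]
    - [0,0,0]
    - [0,0,0]
    - [0,0,0]
    - [0,0,0]
    - [0,0,0]
    - [0,0,0]
  gripper: [0,0,0,0,0,0,0,0]

```text
t: 8.35
tool_pos: [0.5699, 0.0676, 0.0678]
ee_rot: [0.0, 0.999, -0.053, 0.0]
wrist_force: [-1.7, -0.6, 0.7]
opening: 0.0475
grasp_force: 0.3
```

Run:
```python
from st import *
st()
b=robot.grab_frame("side");a=robot.grab_frame("top")
B=cv2.resize(b["color"][150:235,200:300],None,fx=4,fy=4,interpolation=2)
A=cv2.resize(a["color"][140:225,190:290],None,fx=4,fy=4,interpolation=2)
cv2.imwrite("pics/8.png",np.hstack([B,A])[:,:,::-1])
```

```text
t 8.35 board-axes mm [559.4 127.8  67.8] F [-1.6 -0.8  0.7] open 0.0475
```

View pics/8.png

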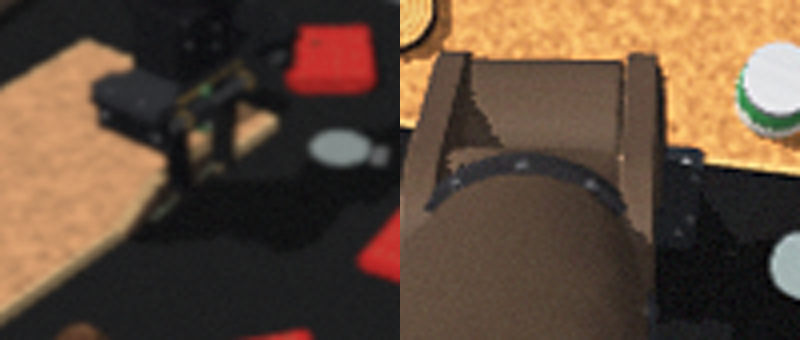

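The fingers are at the raised position, but the pale face no longer shows. The slab is either steep, with its dark bark towards us, or it has dropped. I'll check pixel colours at the predicted points.

Run:
```python
from st import *
b=robot.grab_frame("side");H=b["color"]
def W(p): return E.T@np.array(p)
print("flat sawn left strip");
for x in np.arange(.538,.616,.01):
  u,v=proj(b,W((x,.170,.016)))[0];print(round(u),round(v),H[round(v),round(u)])
for th in (50,60,70,80,90):
  c,s=np.cos(np.radians(th)),np.sin(np.radians(th))
  o=[]
  f2x=41*c+16*s; zm=min(-41*s+6*c,-27*s)
  if th==90:f2x=16
  for x,z in((-38,11),(-20,11),(0,11),(20,11)):
    u,v=proj(b,W((.6175-f2x+x*c+z*s,.178,-x*s+z*c-zm)))[0];o.append((round(u),round(v),H[round(v),round(u)].tolist()))
  print("end grain",th,o)
hi=np.clip((H[150:235,205:290]/255.)**.45*255,0,255).astype(np.uint8)
cv2.imwrite("pics/9.png",cv2.resize(hi,None,fx=7,fy=7,interpolation=2)[:,:,::-1])
```

```text
flat sawn left strip
247 216 [30 31 31]
244 215 [29 28 31]
242 214 [33 33 34]
240 213 [31 30 32]
237 212 [30 30 32]
235 211 [26 28 26]
233 210 [26 26 28]
231 209 [72 62 47]Traceback (most recent call last):
  File "<stdin>", line 13, in <module>
IndexError: index 396 is out of bounds for axis 0 with size 384
```

Run:
```python
from st import *
b=robot.grab_frame("side");H=b["color"]
hi=np.clip((H[150:235,205:290]/255.)**.45*255,0,255).astype(np.uint8)
cv2.imwrite("pics/9.png",cv2.resize(hi,None,fx=7,fy=7,interpolation=2)[:,:,::-1])
def W(p): return E.T@np.array(p)
for th in (50,60,70,80,90):
  c,s=np.cos(np.radians(th)),np.sin(np.radians(th));o=[]
  f2x=41*c+16*s; zm=min(-41*s+6*c,-27*s)
  for x,z in((-38,11),(-20,11),(0,11),(20,11)):
    u,v=proj(b,W((.6175+(-f2x+x*c+z*s)/1e3,.178,(-x*s+z*c-zm)/1e3)))[0];o.append((round((u-205)*7),round((v-150)*7),H[round(v),round(u)].tolist()))
  print("end grain, crop px",th,o)
```

```text
end grain, crop px 50 [(236, 369, [57, 58, 51]), (218, 385, [35, 28, 24]), (199, 402, [57, 44, 36]), (180, 418, [44, 39, 34])]
end grain, crop px 60 [(218, 348, [137, 111, 79]), (204, 369, [135, 110, 79]), (190, 392, [120, 96, 70]), (176, 414, [93, 78, 57])]
end grain, crop px 70 [(197, 330, [207, 152, 107]), (189, 355, [198, 156, 109]), (180, 383, [182, 148, 105]), (171, 410, [111, 94, 69])]
end grain, crop px 80 [(176, 315, [208, 152, 107]), (173, 344, [204, 149, 105]), (169, 376, [195, 148, 105]), (166, 407, [140, 116, 84])]
end grain, crop px 90 [(154, 304, [205, 149, 105]), (156, 336, [200, 147, 102]), (158, 371, [199, 147, 104]), (160, 406, [163, 134, 98])]
```

View pics/9.png

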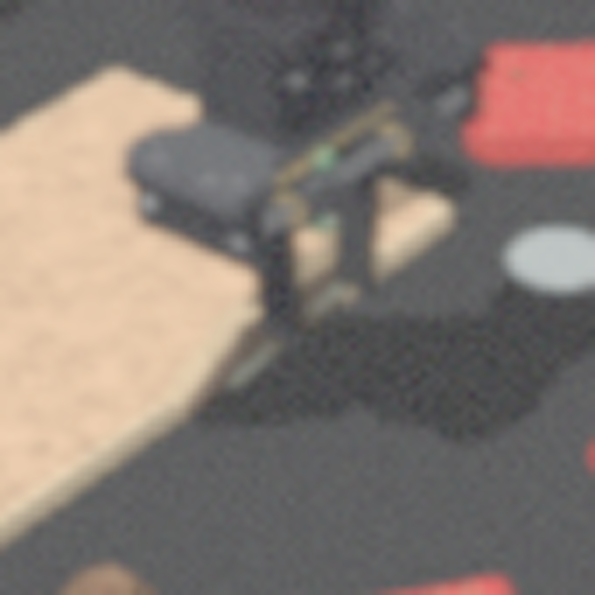

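The brightened view shows the pale end strip running from (180,410) up to (250,310), with dark bark and lichen spots facing us at (255,365) and (325,300). The slab is therefore standing tipped at about 57° against the board edge, with the tips just behind its top corner. Now I push forward at constant height.

>>> arm_command:
  offset:
    - [2.5,0,0]
    - [5,0,0]
    - [7.5,0,0]
    - [10,0,0]
    - [12.5,0,0]
    - [15,0,0]
    - [17.5,0,0]
    - [20,0,0]
    - [22.5,0,0]
    - [25,0,0]
    - [27.5,0,0]
    - [30,0,0]
  rotation:
    - [0,0,0]
    - [0,0,0]
    - [0,0,0]
    - [0,0,0]
    - [0,0,0]
    - [0,0,0]
    - [0,0,0]
    - [0,0,0]
    - [0,0,0]
    - [0,0,0]
    - [0,0,0]
    - [0,0,0]
  gripper: [0,0,0,0,0,0,0,0,0,0,0,0]

```text
t: 9.75
tool_pos: [0.5993, 0.0645, 0.0676]
ee_rot: [0.0, 0.999, -0.053, 0.0]
wrist_force: [0.4, 0.2, 0.1]
opening: 0.0474
grasp_force: 0.1
```

```bash
cat > eg.py <<'E'
from st import *
st();b=robot.grab_frame("side");H=b["color"]
def W(p): return E.T@np.array(p)
hsv=cv2.cvtColor(H,cv2.COLOR_RGB2HSV)
# text map of crop: # pale, + cork-like, . dark
for v in range(184,216):
  print(v,"".join("." if hsv[v,u,2]<80 else ("+" if H[v,u,0]>190 else "o") for u in range(215,275)))
E
python3 eg.py
```

```text
t 9.75 board-axes mm [589.  127.9  67.6] F [0.3 0.2 0.1] open 0.0474
184 +++++++++++++oooo...................oo+++++++++oooo.........
185 +++++++++++++++oooo.................oo++++++++oooo..........
186 ++++++++++++++++ooo.................oo++++++ooooo...........
187 +++++++++++++++oooo.................oo++++ooooo.............
188 ++++++++++++++oooo..................o++++ooooo..............
189 ++++++++++++++ooo...................oo+ooooo................
190 ++++++++++++++ooo..................oooooooo.................
191 ++++++++++++++ooo..................oooooo...................
192 ++++++++++++++ooo...................oooo....................
193 ++++++++++++++ooo..................ooo......................
194 ++++++++++++++ooo..................oo.......................
195 ++++++++++++++ooo.................oo........................
196 ++++++++++++++ooo...............oo..........................
197 ++++++++++++++ooo.......o......oo...........................
198 ++++++++++++++ooo......ooo....o.............................
199 ++++++++++++++ooo.....ooo....o......................
[... 348 characters left out ...]
++++ooo...o.......................................
206 ++++++++++++++ooo..o........................................
207 ++oo++++++++++oooo..........................................
208 ++++++++++++ooooo...........................................
209 +++++++++++ooooo............................................
210 ++++++++++ooooo.............................................
211 ++++++++ooooo...............................................
212 ++++++oooooo................................................
213 +ooo+ooooo..................................................
214 ++ooooooo...................................................
215 ++ooooo.....................................................
```

The end-grain strip is now nearly upright (columns 229–231, rows 184–207), so the slab is at about 85°. I'll push on until it falls over.

>>> arm_command:
  offset:
    - [2.5,0,0]
    - [5,0,0]
    - [7.5,0,0]
    - [10,0,0]
    - [12.5,0,0]
    - [15,0,0]
    - [17.5,0,0]
    - [20,0,0]
    - [22.5,0,0]
    - [25,0,0]
    - [27.5,0,0]
    - [30,0,0]
  rotation:
    - [0,0,0]
    - [0,0,0]
    - [0,0,0]
    - [0,0,0]
    - [0,0,0]
    - [0,0,0]
    - [0,0,0]
    - [0,0,0]
    - [0,0,0]
    - [0,0,0]
    - [0,0,0]
    - [0,0,0]
  gripper: [0,0,0,0,0,0,0,0,0,0,0,0]

```text
t: 11.0
tool_pos: [0.6291, 0.0613, 0.0676]
ee_rot: [0.0, 0.999, -0.053, 0.0]
wrist_force: [0.2, 1.8, 0.1]
opening: 0.0477
grasp_force: 0.0
```

```bash
python3 eg.py
```

```text
t 11.0 board-axes mm [619.  127.9  67.6] F [-0.   1.8  0.1] open 0.0477
184 +++++++++++oo.....oooo+ooo...oo+++ooo+++++++ooooooo.........
185 ++++++++++ooo......ooooooooooo+++++++++++++++ooooo..........
186 ++++++++oooo.........ooooooooo+++++++++++++oooooo...........
187 +++++++oooo............oooooo+++++++++++++ooooo.............
188 +++++oooo.................oooo+++++++++++ooooo..............
189 ++++oooo...................oooo+++++++oooooo................
190 ++ooooooo...................oooo++ooooooooo.................
191 +ooooooooo...................oooooooooooo...................
192 ooooooooo...oooo............oooooooooooo....................
193 oo..ooooo..oooooo.........oooooooooooo......................
194 ...........ooooooo.......oooooooooooo.......................
195 ..........oooooooo.......ooooooooooo........................
196 ..........oooooooo......oooooooooo..........................
197 ..........oooooooo...oooooooooooo...........................
198 oo.........oooooo..oooooooooooo.............................
199 oooo..............oooooooooooo...................
[... 351 characters left out ...]
+ooooooooooo......................................
206 +++++++++++ooooooooo........................................
207 ++oo++++++++ooooooo.........................................
208 ++++++++++++ooooo...........................................
209 +++++++++++ooooo............................................
210 ++++++++++oooo..............................................
211 ++++++++ooooo...............................................
212 ++++++oooooo................................................
213 +ooo+ooooo..................................................
214 +oooooooo...................................................
215 ++ooooo.....................................................
```

The slab has flipped: bark with a lichen spot shows up at (225–232, 192–198), lying on the board with its rear at about the front edge. I'll back off, lower the tips behind it and push it on.

>>> arm_command:
  offset:
    - [-20,0,-10]
    - [-45,0,-10]
    - [-75,0,-10]
    - [-75,0,-10]
    - [-75,0,20]
    - [-75,0,40]
    - [-75,0,50]
    - [-75,0,50.5]
    - [-75,0,50.5]
  rotation:
    - [0,0,0]
    - [0,0,0]
    - [0,0,0]
    - [0,0,0]
    - [0,0,0]
    - [0,0,0]
    - [0,0,0]
    - [0,0,0]
    - [0,0,0]
  gripper: [0,0,0,0,0,0,0,0,0]

```text
t: 11.95
tool_pos: [0.5549, 0.0692, 0.0174]
ee_rot: [0.0, 0.999, -0.053, 0.0]
wrist_force: [0.0, -0.1, 0.1]
opening: 0.0474
grasp_force: 0.0
```

```bash
python3 eg.py
```

```text
t 11.95 board-axes mm [544.3 127.9  17.4] F [ 0.  -0.1  0.1] open 0.0474
184 ++++++++++++oooo...................................o........
185 ++++++++++oooo..............................................
186 ++++++++oooo............................o...................
187 ++++++ooooo...........................oooo..................
188 +++++oooo.............................oooo..................
189 ++++oooo...............................oo...................
190 ++ooooooo...................................................
191 +ooooooooo.................oo...............................
192 ooooooooo...o...............o...............................
193 oo.oooooo..ooo..............................................
194 ...........oooo.............................................
195 ..........ooooo.............................................
196 ..........ooooo.............................................
197 ..........ooooo.............................................
198 o..........oooo.............................................
199 oooo............................................
[... 352 characters left out ...]
+oooooooooo.......................................
206 +++++++++++ooooooooo........................................
207 ++oo++++++++ooooooo.........................................
208 ++++++++++++ooooo...........................................
209 +++++++++++ooooo............................................
210 ++++++++++ooooo.............................................
211 ++++++++ooooo...............................................
212 ++++++ooooo.................................................
213 ++oo+ooooo..................................................
214 ++ooooooo...................................................
215 ++ooooo.....................................................
```

>>> arm_command:
  offset:
    - [15,0,0]
    - [30,0,0]
    - [40,0,0]
    - [47,0,0]
    - [53,0,0]
    - [59,0,0]
    - [65,0,0]
    - [71,0,0]
    - [77,0,0]
    - [82,0,0]
    - [86,0,0]
    - [88,0,0]
  rotation:
    - [0,0,0]
    - [0,0,0]
    - [0,0,0]
    - [0,0,0]
    - [0,0,0]
    - [0,0,0]
    - [0,0,0]
    - [0,0,0]
    - [0,0,0]
    - [0,0,0]
    - [0,0,0]
    - [0,0,0]
  gripper: [0,0,0,0,0,0,0,0,0,0,0,0]

```text
t: 13.2
tool_pos: [0.6421, 0.0599, 0.017]
ee_rot: [0.0, 0.999, -0.053, -0.0]
wrist_force: [-1.0, 0.8, 1.3]
opening: 0.0476
grasp_force: 0.3
```

>>> arm_command:
  offset:
    - [-10,0,0]
    - [-30,0,0]
    - [-50,0,-20]
    - [-75,0,-60]
    - [-110,0,-110]
    - [-140,60,-150]
    - [-150,110,-170]
    - [-150,160,-170]
    - [-150,210,-170]
    - [-150,260,-170]
    - [-150,300,-170]
    - [-150,300,-170]
  rotation:
    - [0,0,0]
    - [0,0,0]
    - [0,0,0]
    - [0,0,0]
    - [0,0,0]
    - [0,0,0]
    - [0,0,0]
    - [0,0,0]
    - [0,0,0]
    - [0,0,0]
    - [0,0,0]
    - [0,0,0]
  gripper: [0,0,0,0,0,0,0,0,0,0,0,0]

```text
t: 14.4
tool_pos: [0.4596, -0.2253, 0.1872]
ee_rot: [0.0, 0.999, -0.054, 0.0]
wrist_force: [0.8, 0.2, -0.1]
opening: 0.0475
grasp_force: 0.0
```

Run:
```python
from st import *
st();a=robot.grab_frame("top");b=robot.grab_frame("side")
A=cv2.resize(a["color"][90:225,155:320],(495,405),interpolation=2);B=cv2.resize(b["color"][150:235,200:300],(300,255),interpolation=2)
o=np.zeros((405,795,3),np.uint8);o[:,:495]=A;o[:255,495:]=B
cv2.imwrite("pics/10.png",o[:,:,::-1])
```

```text
t 14.4 board-axes mm [ 480.9 -175.1  187.2] F [ 0.8  0.3 -0.1] open 0.0475
```

View pics/10.png

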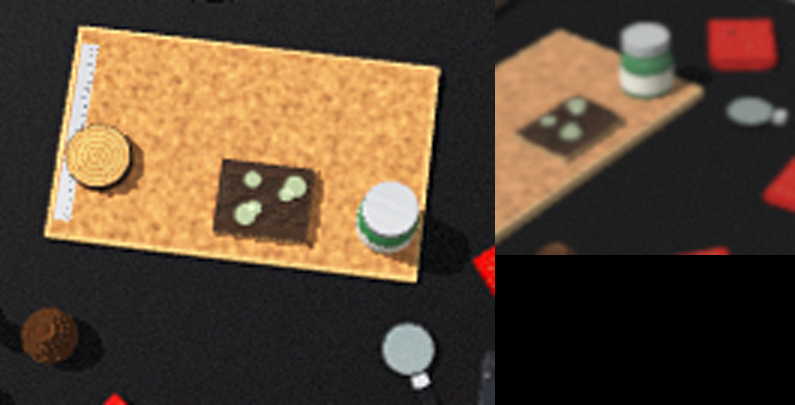

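The slab lies flat and bark side up at crop (215–318, 158–243), wholly on the board and about 25 mm in from the front edge. The cookie, jar, lens and cone have not moved, and the robot is clear of everything. I'm handing in.

```bash
python3 -c "
from station import robot
print(robot.hand_in())"
```

```text
the job is handed in; nothing more can be done
None
```

I tipped the slab against the board's front edge, flipped it over and pushed it on. The last pictures show it flat, bark side up and wholly on the board, with the things around it unmoved, and I handed the job in at about 14.5 s; the hand-in gave no verdict.

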